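# Test the smoke alarm that has the fresh battery

## Task

Before the candles are lit: both smoke alarms have been taken down with their battery drawers pulled out, but only one drawer has the black 9-volt battery in it. Push that drawer fully home, and then press the same alarm's test button right down and keep it held down, firmly but with no more than about 20 N: finish while still holding it. Leave the alarm with the empty drawer as it is, and do not disturb the old battery, the matchbox, the candle box or the candle holder.

Things in the scene. Friction and masses are not known exactly. Their poses are not given: they have to be found in the camera images.
- alarm_a: one of two identical white round smoke alarms, 130 mm across and 44 mm high, fixed face up on the mat about 180 mm apart; origin under its centre on the mat's top (4 mm above the table). Its own -x axis points out of the battery drawer (towards the robot, within about 15 degrees), z up. Either alarm may stand on the left or the right.
- alarm_a_drawer_front (a point): centre of the outer face of alarm_a's battery drawer front (41 mm wide, 23 mm high, from 9 to 32 mm above the table); moves with the drawer. Axes as the alarm's: push it along +x to shut the drawer. Pulled out, its white tray (inside 53 x 31 mm, walls 9 mm high) is open to the sky in front of the alarm.
- alarm_a_drawer (a joint): alarm_a's battery drawer: 0 = pulled fully out (as at the start), 0.052 m = fully home, flush with the housing. About 1.5 N of friction moves it; it stays where it is left.
- alarm_a_button_top (a point): centre of the top of alarm_a's round grey test button, 37 mm across, at the alarm's centre, standing 8 mm proud of its white top (top at 56 mm above the table when up).
- alarm_a_button (a joint): alarm_a's test button: 0 = up, 0.005 m = pressed right down. It is pressed straight down against a spring: 2 N to start, 6 N at the bottom; it springs up when let go.
- alarm_b: the other of two identical white round smoke alarms, 130 mm across and 44 mm high, fixed face up on the mat about 180 mm apart; origin under its centre on the mat's top (4 mm above the table). Its own -x axis points out of the battery drawer (towards the robot, within about 15 degrees), z up. Either alarm may stand on the left or the right.
- alarm_b_drawer_front (a point): centre of the outer face of alarm_b's battery drawer front (41 mm wide, 23 mm high, from 9 to 32 mm above the table); moves with the drawer. Axes as the alarm's: push it along +x to shut the drawer. Pulled out, its white tray (inside 53 x 31 mm, walls 9 mm high) is open to the sky in front of the alarm.
- alarm_b_drawer (a joint): alarm_b's battery drawer: 0 = pulled fully out (as at the start), 0.052 m = fully home, flush with the housing. About 1.5 N of friction moves it; it stays where it is left.
- alarm_b_button_top (a point): centre of the top of alarm_b's round grey test button, 37 mm across, at the alarm's centre, standing 8 mm proud of its white top (top at 56 mm above the table when up).
- alarm_b_button (a joint): alarm_b's test button: 0 = up, 0.005 m = pressed right down. It is pressed straight down against a spring: 2 N to start, 6 N at the bottom; it springs up when let go.
- battery_center (a point): centre of the black 9-volt battery with a copper band, 48.5 x 26.5 x 17.5 mm, lying in the tray of one of the two drawers (which one varies) and riding in with it: 87 mm from the alarm's centre while the drawer is out, 35 mm once it is home. The other drawer is empty.
- old_battery_center (a point): bystander: centre of the spent blue-and-white 9-volt battery, same size, lying on the mat between the two drawers.
- matchbox_center (a point): bystander: centre of a yellow and red matchbox, 53 x 36 x 15 mm, loose on the table.
- candle_box_center (a point): bystander: centre of an open blue box of coloured candles, 115 x 75 x 34 mm, loose on the table.
- menorah_center (a point): bystander: middle (75 mm up) of a nine-branched brass candle holder, 190 mm wide, 158 mm high, loose on the table.
There are look-alikes about, which are no part of the job. Leave any pink or yellow look-alike of the alarm_b alone.

How it is judged:
On the way, in this order (a step that is already met when the one before it is completed fails the run):
1. the drawer that holds the battery is fully home (within 4 mm), battery inside (((horizontal distance between battery_center and alarm_a below 0.05 m and y of battery_center in the frame of alarm_a between -0.01 and 0.01 m and value of joint alarm_a_drawer above 0.048 m) or (horizontal distance between battery_center and alarm_b below 0.05 m and y of battery_center in the frame of alarm_b between -0.01 and 0.01 m and value of joint alarm_b_drawer above 0.048 m))), for 0.2 s.
2. then the same alarm's test button is pressed right down (((horizontal distance between battery_center and alarm_a below 0.05 m and y of battery_center in the frame of alarm_a between -0.01 and 0.01 m and value of joint alarm_a_drawer above 0.048 m and value of joint alarm_a_button above 0.0035 m) or (horizontal distance between battery_center and alarm_b below 0.05 m and y of battery_center in the frame of alarm_b between -0.01 and 0.01 m and value of joint alarm_b_drawer above 0.048 m and value of joint alarm_b_button above 0.0035 m))), for 0.3 s.
At the end, for the whole second after the job is handed in: The drawer with the black battery is home within 4 mm with the battery inside; that alarm's test button is held at least 3.5 mm down (of 5) by the robot, with more than 2 N and less than 25 N; the other alarm's drawer is still out (within 10 mm) and its button is not pressed (under 2 mm) (((horizontal distance between battery_center and alarm_a below 0.05 m and y of battery_center in the frame of alarm_a between -0.01 and 0.01 m and value of joint alarm_a_drawer above 0.048 m and value of joint alarm_a_button above 0.0035 m and (contact force between alarm_a_button and the fingers above 2 N or contact force between alarm_a_button and the arm above 2 N) and contact force between alarm_a_button and anything else below 25 N and value of joint alarm_b_drawer below 0.01 m and value of joint alarm_b_button below 0.002 m) or (horizontal distance between battery_center and alarm_b below 0.05 m and y of battery_center in the frame of alarm_b between -0.01 and 0.01 m and value of joint alarm_b_drawer above 0.048 m and value of joint alarm_b_button above 0.0035 m and (contact force between alarm_b_button and the fingers above 2 N or contact force between alarm_b_button and the arm above 2 N) and contact force between alarm_b_button and anything else below 25 N and value of joint alarm_a_drawer below 0.01 m and value of joint alarm_a_button below 0.002 m))); the arm keeps its last pose, push and grip.
It fails at once if the empty drawer pushed in by more than 15 mm ((horizontal distance between battery_center and alarm_a above 0.13 m and value of joint alarm_a_drawer above 0.015 m) or (horizontal distance between battery_center and alarm_b above 0.13 m and value of joint alarm_b_drawer above 0.015 m)).
It fails at once if the test button of the alarm without a battery pressed ((horizontal distance between battery_center and alarm_a above 0.13 m and value of joint alarm_a_button above 0.003 m) or (horizontal distance between battery_center and alarm_b above 0.13 m and value of joint alarm_b_button above 0.003 m)).
It fails at once if a test button forced with more than 40 N (contact force between any of alarm_a_button, alarm_b_button and anything else above 40 N).
It fails at once if the old battery, matchbox, candle box or candle holder moved by more than 20 mm (distance of any of old_battery_center, matchbox_center, candle_box_center, menorah_center from where it was at the start of the episode above 0.02 m).
It also fails if it takes over 40 s, if anything falls off the work surface, if the arm or the gripper's body presses on something with over 40 N, if the wrist force passes 120 N, or if a joint passes its speed limit or range.

## Robot

A 7-joint arm with a two-finger parallel gripper is mounted at the origin on the work surface. World frame = base frame: x ahead of the robot, y to its left, z up, the work surface at z = 0. Lengths are in m, angles in rad, forces in N, time in s.
With the tool pointing down it reaches from about 0.35 to 0.9 m from the base axis. Payload 8.1 kg.
Tool frame: the origin (TCP) lies at the very end of the fingers, on their centre line; the grasp point (between the pads) lies grip_point_offset behind it (grip_point_offset is the distance from the TCP to the grasp point, in m); z points along the fingers, y is the direction in which the jaws open and shut (so a half turn about z gives the same grasp; the last joint's range is limited). The gripper opens to 92 mm and grips with 3 to 60 N. Pads are 19 mm wide; open, the fingers measure 130 mm over their backs; the gripper's body (75 mm by 190 mm) begins 47 mm behind the grasp point.
Start: joints at [-1.324, 0.434, 0.025, 1.573, -0.012, 1.134, -0.075], TCP at [0.214, 0.587, 0.227] pointing down, gripper open.
Joint ranges: [-2.62, 2.62], [-0.44, 2.09], [-1.27, 1.32], [0.08, 2.57], [-1.32, 4.46], [0.12, 2], [-2.74, 2.74]. Speed limits (rad/s): [2.22, 2.22, 3.01, 3.01, 3.14, 3.14, 3.14].

## Interface

Orientations are given as a rotation vector (axis times angle).
In Python, from cell import * gives the robot as it stands.
- The arm moves only by the tool drive_tool, never from a script. Its argument "increments" is a list of rows, each an object of numbers: "grip": the gripper's target within -1 to 1 (shut at 1, half-way at 0, fully open at -1); "tx", "ty", "tz": the shift along the world's x, y, z normalised to -1 to 1, where 1 is 400 mm; "turn": the turn about the world's z normalised to -1 to 1, where 1 is 60 degrees. In form: [{"grip": .., "tx": .., "ty": .., "tz": .., "turn": ..}, ...]. A call has 1 to 20 rows; each row is the pose to reach, as a shift and turn from the pose measured when the call began; what a row does not reach only later rows make up. A row lasts 1/10 s, in which the tool goes at most 50 mm and 8.59 degrees, less where a joint would pass 70% of its speed; a pose out of reach is approached as far as the arm can. A call with a number of a shift or a turn outside -1 to 1 is refused whole. A call with a gripper value outside its range is refused whole. The fingers move at their own pace and stop on an object; "newtons" is the grip in N (left out, the last holds). Time passes only in rows, so rows that repeat a pose let the fingers close. It gives the time, the measured TCP pose, the force and the opening at its end, in the units of the state.
- observe(): the state, without advancing time (a new reading comes with each control period).
- get_image(name): name is "scene" or "top"; returns the picture (480x640x3 uint8, red, green, blue); there is no depth.
- camera_info(name): a dict with "fx", "fy", "cx", "cy" (pixels), "eye" and "rotation" of the camera in the world. Camera axes: x right, y down, z forward; pixel columns grow to the right and rows downward; lengths in m; the calibration is good to about 2 mm. A picture is of the moment at which its call begins. camera_info takes no time and is no camera call.
- sign_off(): hands the job in, once; it reports no verdict.
The state is a dict: "clock": time; "joints": joint angles; "dq": joint speeds; "joint_efforts": joint torques, N m; "position": TCP position; "ee_rot": TCP orientation; "force": force on the tool from outside, world axes, zero at the start; "ft_torque": the same for the moment, N m; "width": opening from 0.0 (shut) to 1.0 (fully open).
Only numpy, scipy, OpenCV 4.12 (cv2) and the standard library are available. Lean on these libraries where they do the work, as an engineer would, in place of code of your own. Each camera call takes 0.05 s, during which the arm holds its last target. There are 200 camera calls.

## Working session

There is one attempt and no reset: what is moved stays moved. The work goes in short steps, Python scripts to look and compute and a tool call to move; the robot and the scene stay as the last step left them, time stands still between calls to the robot, and variables do not carry over. Pictures are saved under pics/ and viewed, about 8 in all and at most 12, crops included, and the job is handed in when it is done.

Besides the shell and the picture viewer there is one more tool, called after "Request:" as name([rows], argument=value, ...), one row to a line, values as JSON. drive_tool: Moves the arm, as the interface text tells. Its arguments: {"type":"object","properties":{"increments":{"type":"array","items":{"type":"object","properties":{"grip":{"type":"number"},"tx":{"type":"number"},"ty":{"type":"number"},"tz":{"type":"number"},"turn":{"type":"number"}}}},"newtons":{"type":"number"}},"required":["increments"]}

```bash
mkdir -p pics
python3 - <<'E'
from cell import *
import cv2
s=observe();print({k:s[k] for k in('clock','position','ee_rot','force','width')})
for n in('scene','top'):
    cv2.imwrite(f'pics/{n}0.png',get_image(n)[:,:,::-1]);print(n,camera_info(n))
E
```

```text
{'clock': 0.0, 'position': array([0.21407022, 0.58664234, 0.22595425]), 'ee_rot': array([-5.46803791e-01, -3.09351163e+00,  2.48064094e-03]), 'force': array([-0.4205097,  0.2323752,  0.0859772]), 'width': 1.001781749950592}
scene {'fx': 541.0335591782738, 'fy': 541.0335591782738, 'cx': 327.85098825711196, 'cy': 241.43630431114101, 'eye': array([ 1.2037964 , -0.74640068,  0.75763918]), 'rotation': array([-2.02384712, -0.7985647 ,  0.40798257])}
top {'fx': 560.5685967768551, 'fy': 560.5685967768551, 'cx': 326.93399262482427, 'cy': 240.54937783871338, 'eye': array([0.35637694, 0.04328752, 1.29922386]), 'rotation': array([-2.18237396,  2.13658448, -0.1233236 ])}
```

View pics/scene0.png

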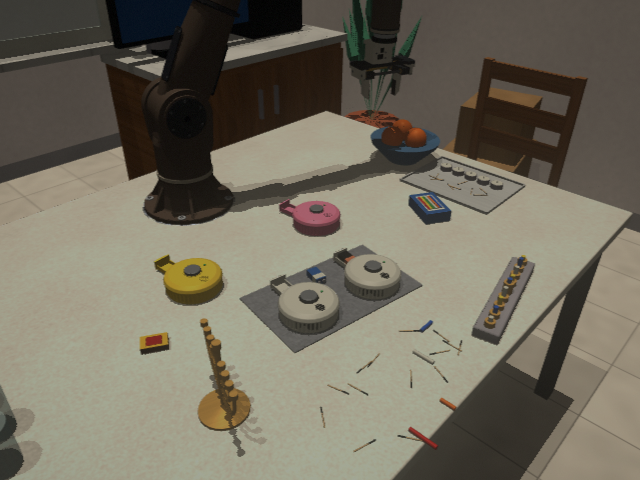

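View pics/top0.png

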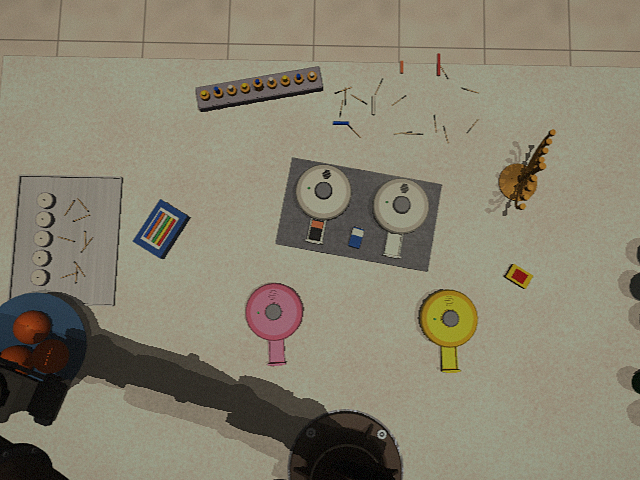

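The candidates in the top view are white left (323,190), with a black and copper battery in its tray at (316,231); white right (401,205), with an empty tray at (394,245); pink (274,312); and yellow (448,318). I choose white left, which is the far alarm in the scene view at (372,275). I'll check this in one close crop.

Run:
```python
import cv2,numpy as np
t=cv2.imread('pics/top0.png')[155:275,275:435];s=cv2.imread('pics/scene0.png')[235:335,270:410]
a=cv2.resize(t,(640,480),interpolation=cv2.INTER_CUBIC)[:, :];b=cv2.resize(s,None,fx=4,fy=4,interpolation=cv2.INTER_CUBIC)
cv2.imwrite('pics/ct.png',a);cv2.imwrite('pics/cs.png',b)
```

```text
(no output)
```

View pics/ct.png

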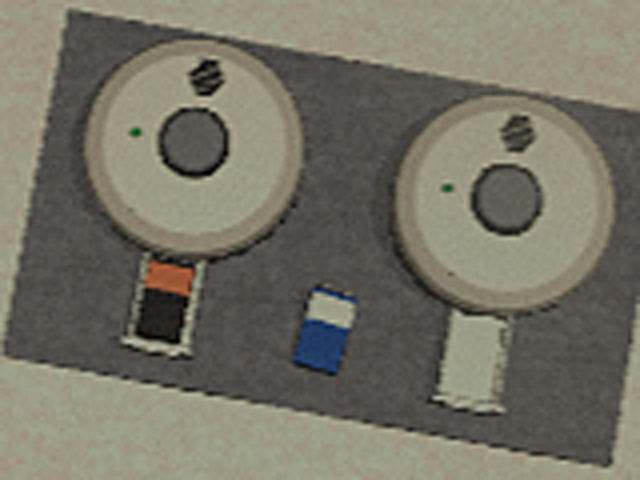

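View pics/cs.png

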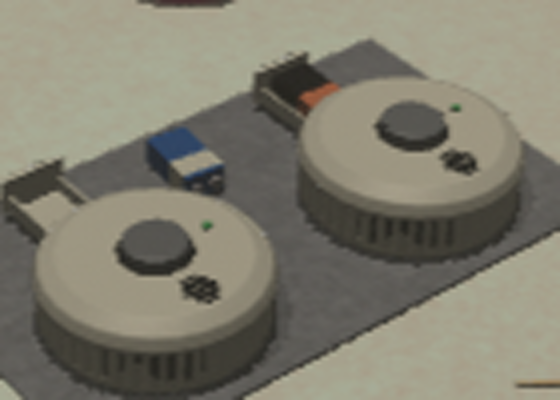

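The crops show the black and copper battery in the top-left alarm's tray (crop 165,300), and the other tray is empty. Button centre: top (323.4,190), scene (373,265.5). Top edge of the drawer front: top (314,242), scene (340,251.5). Next I triangulate these.

```bash
cat > m.py <<'E'
from cell import *
import numpy as np
from scipy.spatial.transform import Rotation as R
def ray(n,p):
    c=camera_info(n);r=R.from_rotvec(c['rotation']).as_matrix()
    d=r@np.array([(p[0]-c['cx'])/c['fx'],(p[1]-c['cy'])/c['fy'],1]);return c['eye'],d/np.linalg.norm(d)
def tri(pt,ps):
    (a,d),(b,e)=ray('top',pt),ray('scene',ps)
    s=np.linalg.lstsq(np.c_[d,-e],b-a,rcond=None)[0];p,q=a+d*s[0],b+e*s[1]
    return (p+q)/2,np.linalg.norm(p-q)
def plane(n,p,z):
    a,d=ray(n,p);return a+d*(z-a[2])/d[2]
T=lambda x,y:((x+.5)/4-.5+275,(y+.5)/4-.5+155)
S=lambda x,y:((x+.5)/4-.5+270,(y+.5)/4-.5+235)
E
python3 - <<'E'
from m import *
np.set_printoptions(precision=4,suppress=True)
for n,t,s,z in[('btn',T(194,140),S(413,122),.056),('front',T(156,350),S(281,67),.032),('btn2',T(507,198),S(155,243),.056),('front2',T(468,408),S(34,178),.032)]:
    print(n,*tri(t,s),plane('top',t,z),plane('scene',s,z))
for n,p in[('old',T(326,330)),('bat',T(166,300)),('cornL',T(122,346)),('cornR',T(190,355)),('oldLowerleft',T(295,362))]: print(n,plane('top',p,.025))
d=plane('top',T(194,140),.056)-plane('top',T(156,350),.032);print(np.degrees(np.arctan2(d[1],d[0])),np.linalg.norm(d[:2]))
d=plane('top',T(507,198),.056)-plane('top',T(468,408),.032);print(np.degrees(np.arctan2(d[1],d[0])),np.linalg.norm(d[:2]))
E
```

```text
btn [0.6196 0.0604 0.0525] 0.0018313548241818225 [0.6182 0.0597 0.056 ] [0.623  0.0571 0.056 ]
front [0.5032 0.0804 0.0252] 0.0034409840423448575 [0.5012 0.079  0.032 ] [0.5108 0.074  0.032 ]
btn2 [ 0.59   -0.1169  0.052 ] 0.001825869018307876 [ 0.5887 -0.117   0.056 ] [ 0.5941 -0.1197  0.056 ]
front2 [ 0.4744 -0.0977  0.0232] 0.005290377259440668 [ 0.4718 -0.0987  0.032 ] [ 0.485  -0.1036  0.032 ]
old [ 0.5156 -0.0179  0.025 ]
bat [0.531  0.0741 0.025 ]
cornL [0.5039 0.0987 0.025 ]
cornR [0.4995 0.0597 0.025 ]
oldLowerleft [ 0.4968 -0.0004  0.025 ]
-9.342996123304939 0.11853318453336525
-8.908050464585758 0.11823800522690177
```

Yaw is about -9.3°. Front-to-centre distance is 118.5 mm, which matches 66.5 + 52, and battery-to-centre is 88 mm against 87. The triangulated heights are 3–7 mm low, which is acceptable. Now I move at height with the jaws shut and turned square to the drawer.

Request:
drive_tool([
  {"grip": 1, "tx": 0.3, "ty": -0.5, "tz": 0, "turn": 0.178},
  {"grip": 1, "tx": 0.3, "ty": -0.5, "tz": 0, "turn": 0.178},
  {"grip": 1, "tx": 0.3, "ty": -0.5, "tz": 0, "turn": 0.178},
  {"grip": 1, "tx": 0.3, "ty": -0.5, "tz": 0, "turn": 0.178},
  {"grip": 1, "tx": 0.3, "ty": -0.5, "tz": 0, "turn": 0.178},
  {"grip": 1, "tx": 0.63, "ty": -1, "tz": 0, "turn": 0.178},
  {"grip": 1, "tx": 0.63, "ty": -1, "tz": 0, "turn": 0.178},
  {"grip": 1, "tx": 0.63, "ty": -1, "tz": 0, "turn": 0.178},
  {"grip": 1, "tx": 0.63, "ty": -1, "tz": 0, "turn": 0.178},
  {"grip": 1, "tx": 0.63, "ty": -1, "tz": 0, "turn": 0.178},
  {"grip": 1, "tx": 0.63, "ty": -1, "tz": 0, "turn": 0.178},
  {"grip": 1, "tx": 0.63, "ty": -1, "tz": 0, "turn": 0.178},
], newtons=20)

```text
clock: 1.3
position: [0.4662, 0.186, 0.2258]
ee_rot: [-0.26, -3.13, 0.003]
force: [-0.5, 1.1, 0.0]
width: 0.022
```

Request:
drive_tool([
  {"grip": 1, "tx": 0, "ty": -0.125, "tz": 0},
  {"grip": 1, "tx": 0, "ty": -0.253, "tz": 0},
  {"grip": 1, "tx": 0, "ty": -0.253, "tz": 0},
  {"grip": 1, "tx": 0, "ty": -0.253, "tz": -0.12},
  {"grip": 1, "tx": 0, "ty": -0.253, "tz": -0.24},
  {"grip": 1, "tx": 0, "ty": -0.253, "tz": -0.36},
  {"grip": 1, "tx": 0, "ty": -0.253, "tz": -0.42},
  {"grip": 1, "tx": 0, "ty": -0.253, "tz": -0.47},
  {"grip": 1, "tx": 0, "ty": -0.253, "tz": -0.5},
  {"grip": 1, "tx": 0, "ty": -0.253, "tz": -0.525},
  {"grip": 1, "tx": 0, "ty": -0.253, "tz": -0.525},
])

```text
invalid input
```

Run:
```python
from cell import *
import cv2,numpy as np
t=get_image('top')[155:275,275:435,::-1];s=get_image('scene')[215:335,270:430,::-1]
f=lambda i:cv2.resize(np.ascontiguousarray(i),(400,300),interpolation=cv2.INTER_CUBIC)
cv2.imwrite('pics/p1.png',np.hstack([f(t),f(s)]));o=observe();print(o['position'],o['force'])
```

```text
[0.4652884  0.18788697 0.22579824] [-0.36680812  0.12486861 -0.63507821]
```

View pics/p1.png

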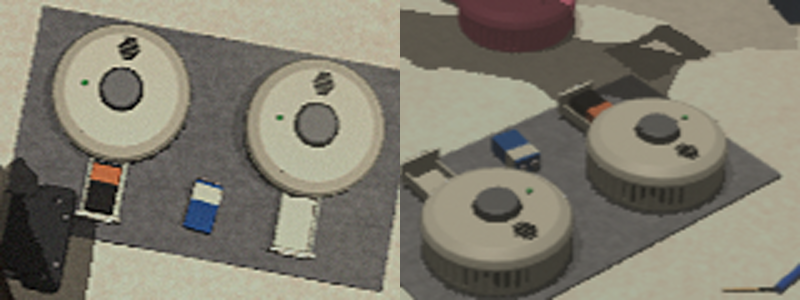

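The call was refused, probably because the turn field was missing, so nothing moved and the picture shows the scene unchanged. I'll repeat it with turn 0.

Request:
drive_tool([
  {"grip": 1, "tx": 0, "ty": -0.125, "tz": 0, "turn": 0},
  {"grip": 1, "tx": 0, "ty": -0.255, "tz": 0, "turn": 0},
  {"grip": 1, "tx": 0, "ty": -0.255, "tz": 0, "turn": 0},
  {"grip": 1, "tx": 0, "ty": -0.255, "tz": -0.12, "turn": 0},
  {"grip": 1, "tx": 0, "ty": -0.255, "tz": -0.24, "turn": 0},
  {"grip": 1, "tx": 0, "ty": -0.255, "tz": -0.36, "turn": 0},
  {"grip": 1, "tx": 0, "ty": -0.255, "tz": -0.42, "turn": 0},
  {"grip": 1, "tx": 0, "ty": -0.255, "tz": -0.47, "turn": 0},
  {"grip": 1, "tx": 0, "ty": -0.255, "tz": -0.5, "turn": 0},
  {"grip": 1, "tx": 0, "ty": -0.255, "tz": -0.525, "turn": 0},
  {"grip": 1, "tx": 0, "ty": -0.255, "tz": -0.525, "turn": 0},
])

```text
clock: 2.5
position: [0.4648, 0.0865, 0.0152]
ee_rot: [-0.252, -3.13, 0.002]
force: [-0.2, 0.5, -0.6]
width: 0.003
```

Run:
```python
from cell import *
import cv2,numpy as np
t=get_image('top')[155:275,275:435,::-1];s=get_image('scene')[215:335,270:430,::-1]
f=lambda i:cv2.resize(np.ascontiguousarray(i),(400,300),interpolation=cv2.INTER_CUBIC)
cv2.imwrite('pics/p2.png',np.hstack([f(t),f(s)]));o=observe();print(o['position'],o['force'])
```

```text
[0.4656218  0.08630537 0.01628934] [0.02860485 0.67354758 0.27111664]
```

View pics/p2.png

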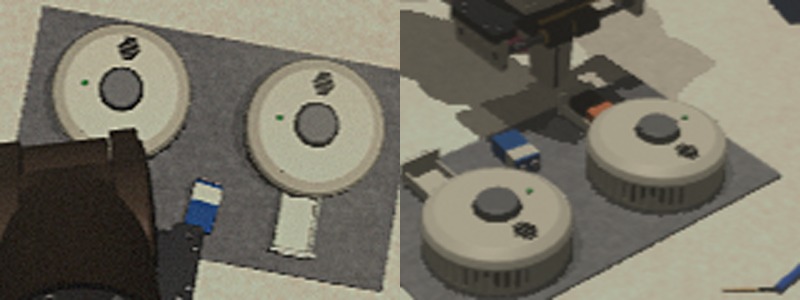

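The picture shows the shut fingers standing just in front of the battery drawer, square to it and not touching. Next is the push along the drawer axis.

Request:
drive_tool([
  {"grip": 1, "tx": 0.025, "ty": -0.004, "tz": 0, "turn": 0},
  {"grip": 1, "tx": 0.049, "ty": -0.008, "tz": 0, "turn": 0},
  {"grip": 1, "tx": 0.064, "ty": -0.0105, "tz": 0, "turn": 0},
  {"grip": 1, "tx": 0.079, "ty": -0.013, "tz": 0, "turn": 0},
  {"grip": 1, "tx": 0.094, "ty": -0.0155, "tz": 0, "turn": 0},
  {"grip": 1, "tx": 0.109, "ty": -0.018, "tz": 0, "turn": 0},
  {"grip": 1, "tx": 0.123, "ty": -0.0205, "tz": 0, "turn": 0},
  {"grip": 1, "tx": 0.138, "ty": -0.023, "tz": 0, "turn": 0},
  {"grip": 1, "tx": 0.153, "ty": -0.025, "tz": 0, "turn": 0},
  {"grip": 1, "tx": 0.168, "ty": -0.028, "tz": 0, "turn": 0},
  {"grip": 1, "tx": 0.168, "ty": -0.028, "tz": 0, "turn": 0},
])

```text
clock: 3.7
position: [0.5341, 0.0748, 0.0163]
ee_rot: [0.254, 3.13, -0.001]
force: [-0.2, -0.9, -0.3]
width: 0.01
```

Request:
drive_tool([
  {"grip": 1, "tx": 0.01, "ty": -0.0016, "tz": 0, "turn": 0},
  {"grip": 1, "tx": 0.015, "ty": -0.0025, "tz": 0, "turn": 0},
  {"grip": 1, "tx": 0.015, "ty": -0.0025, "tz": 0, "turn": 0},
])

```text
clock: 4.0
position: [0.5404, 0.0737, 0.0163]
ee_rot: [0.254, 3.13, -0.001]
force: [-1.2, 0.3, -0.1]
width: 0.003
```

Request:
drive_tool([
  {"grip": 1, "tx": 0.005, "ty": -0.0008, "tz": 0, "turn": 0},
  {"grip": 1, "tx": 0.008, "ty": -0.0012, "tz": 0, "turn": 0},
  {"grip": 1, "tx": 0.008, "ty": -0.0012, "tz": 0, "turn": 0},
])

```text
clock: 4.3
position: [0.5427, 0.0733, 0.0162]
ee_rot: [-0.254, -3.131, 0.002]
force: [-4.7, 1.6, 2.4]
width: 0.006
```

Request:
drive_tool([
  {"grip": 1, "tx": 0.005, "ty": -0.0008, "tz": 0, "turn": 0},
  {"grip": 1, "tx": 0.007, "ty": -0.0011, "tz": 0, "turn": 0},
  {"grip": 1, "tx": 0.007, "ty": -0.0011, "tz": 0, "turn": 0},
])

```text
clock: 4.6
position: [0.5427, 0.0733, 0.0157]
ee_rot: [-0.252, -3.126, 0.002]
force: [-10.9, 2.0, 6.9]
width: 0.005
```

It has stopped hard at 11 N, at the expected home position (0.5427 against a predicted 0.543). I'll back off, lift and move aside to look.

Request:
drive_tool([
  {"grip": 1, "tx": -0.03, "ty": 0.005, "tz": 0, "turn": 0},
  {"grip": 1, "tx": -0.1, "ty": 0.016, "tz": 0, "turn": 0},
  {"grip": 1, "tx": -0.1, "ty": 0.016, "tz": 0, "turn": 0},
  {"grip": 1, "tx": -0.1, "ty": 0.016, "tz": 0.12, "turn": 0},
  {"grip": 1, "tx": -0.1, "ty": 0.016, "tz": 0.24, "turn": 0},
  {"grip": 1, "tx": -0.1, "ty": 0.016, "tz": 0.36, "turn": 0},
  {"grip": 1, "tx": -0.1, "ty": 0.13, "tz": 0.36, "turn": 0},
  {"grip": 1, "tx": -0.1, "ty": 0.25, "tz": 0.36, "turn": 0},
  {"grip": 1, "tx": -0.1, "ty": 0.37, "tz": 0.36, "turn": 0},
  {"grip": 1, "tx": -0.1, "ty": 0.4, "tz": 0.36, "turn": 0},
  {"grip": 1, "tx": -0.1, "ty": 0.4, "tz": 0.36, "turn": 0},
])

```text
clock: 5.7
position: [0.5029, 0.236, 0.1598]
ee_rot: [-0.246, -3.127, 0.0]
force: [0.3, -0.6, 1.1]
width: 0.004
```

Run:
```python
from cell import *
import cv2,numpy as np
t=get_image('top')[155:275,275:435,::-1];s=get_image('scene')[215:335,270:430,::-1]
f=lambda i:cv2.resize(np.ascontiguousarray(i),(400,300),interpolation=cv2.INTER_CUBIC)
cv2.imwrite('pics/p3.png',np.hstack([f(t),f(s)]));o=observe();print(o['position'],o['force'])
```

```text
[0.5033472  0.23187492 0.15969334] [-0.39324064 -0.74188164 -0.16632459]
```

View pics/p3.png

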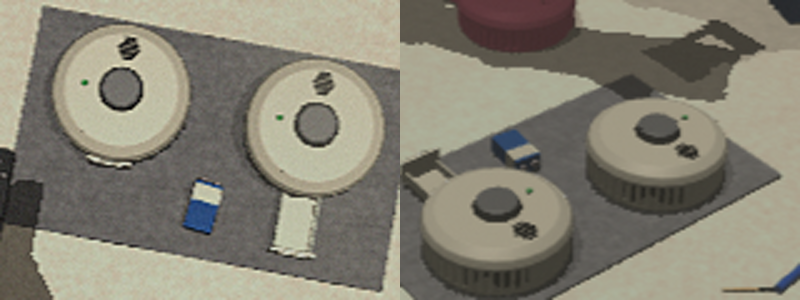

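The drawer looks shut, with a thin white sliver at crop (108,165). I'll check its distance from the centre.

Run:
```python
from m import *
b=plane('top',T(194,140),.056)
for y in(163,165,167):
    p=plane('top',((108+.5)/2.5-.5+275,(y+.5)/2.5-.5+155),.032);print(p,np.linalg.norm((p-b)[:2]))
```

```text
[0.55253681 0.07042276 0.032     ] 0.0664917564618224
[0.55068801 0.07037987 0.032     ] 0.0683103829985382
[0.54883984 0.070337   0.032     ] 0.07012999911200461
```

The front is at about 67 mm from the centre, against 66.5 predicted for home, so it is shut. Now I move over the button at about (0.619, 0.060).

Request:
drive_tool([
  {"grip": 1, "tx": 0.07, "ty": -0.105, "tz": 0, "turn": 0},
  {"grip": 1, "tx": 0.14, "ty": -0.21, "tz": 0, "turn": 0},
  {"grip": 1, "tx": 0.22, "ty": -0.32, "tz": 0, "turn": 0},
  {"grip": 1, "tx": 0.289, "ty": -0.431, "tz": 0, "turn": 0},
  {"grip": 1, "tx": 0.289, "ty": -0.431, "tz": 0, "turn": 0},
  {"grip": 1, "tx": 0.289, "ty": -0.431, "tz": -0.08, "turn": 0},
  {"grip": 1, "tx": 0.289, "ty": -0.431, "tz": -0.16, "turn": 0},
  {"grip": 1, "tx": 0.289, "ty": -0.431, "tz": -0.22, "turn": 0},
  {"grip": 1, "tx": 0.289, "ty": -0.431, "tz": -0.24, "turn": 0},
  {"grip": 1, "tx": 0.289, "ty": -0.431, "tz": -0.24, "turn": 0},
])

```text
clock: 6.8
position: [0.6181, 0.0579, 0.063]
ee_rot: [-0.257, -3.124, 0.005]
force: [0.4, 0.8, 1.7]
width: 0.01
```

Next I press down in small steps, to about 0.054 first.

Request:
drive_tool([
  {"grip": 1, "tx": 0, "ty": 0.004, "tz": -0.01, "turn": 0},
  {"grip": 1, "tx": 0, "ty": 0.004, "tz": -0.018, "turn": 0},
  {"grip": 1, "tx": 0, "ty": 0.004, "tz": -0.024, "turn": 0},
  {"grip": 1, "tx": 0, "ty": 0.004, "tz": -0.024, "turn": 0},
])

```text
clock: 7.2
position: [0.6189, 0.0594, 0.0541]
ee_rot: [-0.257, -3.126, 0.005]
force: [0.6, -0.7, 3.0]
width: 0.004
```

Request:
drive_tool([
  {"grip": 1, "tx": 0, "ty": 0, "tz": -0.004, "turn": 0},
  {"grip": 1, "tx": 0, "ty": 0, "tz": -0.006, "turn": 0},
  {"grip": 1, "tx": 0, "ty": 0, "tz": -0.006, "turn": 0},
])

```text
clock: 7.5
position: [0.6189, 0.0594, 0.0519]
ee_rot: [-0.257, -3.126, 0.005]
force: [-0.9, -0.9, 4.9]
width: 0.01
```

Request:
drive_tool([
  {"grip": 1, "tx": 0, "ty": 0, "tz": -0.003, "turn": 0},
  {"grip": 1, "tx": 0, "ty": 0, "tz": -0.005, "turn": 0},
  {"grip": 1, "tx": 0, "ty": 0, "tz": -0.005, "turn": 0},
])

```text
clock: 7.8
position: [0.6189, 0.0594, 0.0512]
ee_rot: [-0.257, -3.127, 0.004]
force: [-5.6, -0.3, 15.9]
width: 0.003
```

Run:
```python
from cell import *
import cv2,numpy as np
im=get_image('scene')[215:335,270:430,::-1]
for _ in range(5): get_image('top'); o=observe();print(o['clock'],o['position'],o['force'])
cv2.imwrite('pics/p4.png',cv2.resize(np.ascontiguousarray(im),(640,480),interpolation=cv2.INTER_CUBIC))
```

```text
7.9 [0.61897404 0.05934927 0.05121046] [-6.39263084 -1.4718472  16.05474534]
7.95 [0.61896514 0.05935326 0.0512029 ] [-6.47506607 -1.06716498 17.17027119]
8.0 [0.61896036 0.05936798 0.05118346] [-5.01607618 -1.07524657 16.71452512]
8.05 [0.61898341 0.05937577 0.05122327] [-6.24000727 -0.26646502 15.32269499]
8.1 [0.61897448 0.05936913 0.05119791] [-4.81954222 -0.96806214 17.60805741]
```

View pics/p4.png

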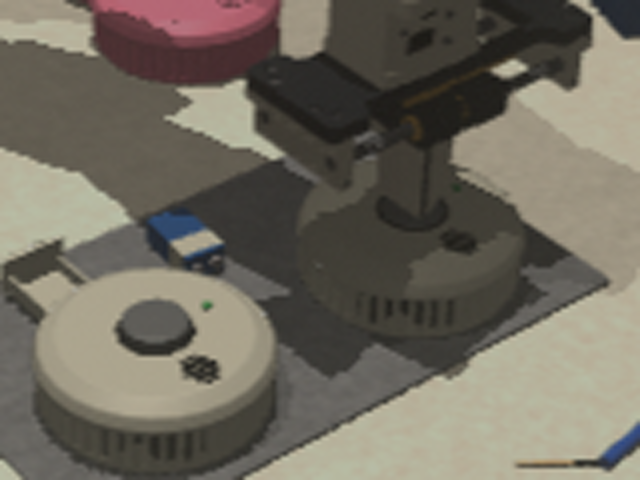

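The picture shows the fingers centred on the right button (crop 412,210), with the other alarm and old battery untouched. The hold is steady at 15–18 N at the bottom stop.

```bash
python3 -c "
from cell import *
print(sign_off())"
```

```text
the job is handed in; nothing more can be done
None
```

I pushed the drawer holding the black battery fully home on the left white alarm (seen from above), then pressed that alarm's test button to the bottom. I handed the job in at about 8 s while still holding it.

**Drawer:** It stopped hard under an 11 N push. Afterwards its front measured about 67 mm from the alarm's centre, against 66.5 mm expected when shut. Once the drawer was shut, the battery could not be seen inside it.

**Button:** The TCP was at z = 0.0512, about 5 mm below the button's stated height when up. The vertical force held steady at 15–18 N, with about 6 N sideways. That makes about 17 N in all, near the 20 N limit but under it.

**Rest of the scene:** In the last picture the empty drawer was still out, its button was up and the old battery had not moved. The matchbox, candle box and candle holder were outside the later crops, but the arm went nowhere near them.

**What disagreed or failed:** Heights measured from the two views came out 3–9 mm lower than the stated ones. I took horizontal positions from the top view at the stated heights, and the contact points confirmed them. One move call was refused, probably because it left out the turn value, and I repeated it with the turn included.

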